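# Press-check a hydraulic brake lever on the assembly bench

## Task

Check the brake lever of the finished handlebar unit, the one with its black reservoir lid on and a red plug in its port: with the outside of your fingers press the lever firmly in towards its grip until it comes up solid short of the grip, keep it pressed there for about two seconds, then let it back out under control, without letting it snap back. Do not grip the lever or press on the rubber grip. Leave the other unit, whose reservoir is still open, and everything else on the bench alone.

Things in the scene. Friction and masses are not known exactly. Their poses are not given: they have to be found in the camera images.
- full_unit: Finished unit, to check: hydraulic brake lever on a 22 mm handlebar end in a fixed blue-post stand; black lid on its reservoir, red plug in its port. Origin on the bench under the bar's axis; z up; y along the bar, whose axis is 105 mm up at x = 0. Grip at y -126 to -10 mm, cylinder, reservoir and stand at y 10 to 155 mm, top at 139 mm. The lever stands on the +x side and is pressed towards -x.
- full_lever_ball (a point): Centre of the 18 mm ball at the outer end of the finished unit's lever; moves with it. In the unit's frame (83, -103, 105) mm at rest, (48, -107, 105) mm at the stop, there 23 mm clear of the grip. The aluminium blade from pivot to ball is 15 mm high, 8 mm thick; 22 mm inboard (+y) of the ball its middle line is 5 mm nearer the bar than the ball centre. Only free air below it.
- full_lever_pivot (a point): Vertical pivot axis of the finished unit's lever, at (52, 12, 105) mm in the unit's frame, 119 mm from the ball centre. Does not move.
- full_lever (a joint): Angle of the finished unit's lever, rad: 0 at rest, about 0.30 pressed in, where it comes up solid (gives about 0.01 more if pressed hard). Return spring: 3 N at the ball to start, 6 N just short of the stop. A firm press is 12 to 25 N on the lever at the stop; over 40 N is forcing it. Let the ball out no faster than about 0.15 m/s; let go, it snaps back.
- full_grip: Black ribbed rubber grip of the finished unit, 32 mm in diameter, 116 mm long, on the handlebar. Same origin and axes as full_unit.
- open_unit: Unfinished unit, to be left alone: same make, size and frame as full_unit, in its own stand, but its reservoir is open (light metal rim, white inside, no lid) and its port has no plug. Either unit may stand on the left or on the right.
- open_lever (a joint): Angle of the unfinished unit's lever, rad, as for full_lever; it must stay at 0.
- oil_bottle: White closed bottle with red cap, 54 mm in diameter, 140 mm tall, standing; loose. Origin at the centre of its underside.
- hex_key: Dark L-shaped hex key, 96 by 34 mm, 6 mm thick, lying flat; loose. Origin underneath its middle.
- spare_grip: Spare black rubber grip, 32 mm in diameter, 120 mm long, lying on the bench; loose. Origin underneath its middle, x along it.
Mind the look-alikes: they are no part of the job. There is more than one size of the oil_bottle; the one meant has the size given above.

How it is judged:
By the outcome, as a careful person would: the job done as asked, in the order asked, and still so for the second after the job is handed in, with the robot touching nothing.
It also fails if it takes over 40 s, if anything falls off the work surface, if the arm or the gripper's body presses on something with over 40 N, if the wrist force passes 120 N, or if a joint passes its speed limit or range.

## Robot

A 7-joint arm with a two-finger parallel gripper is mounted at the origin on the work surface. World frame = base frame: x ahead of the robot, y to its left, z up, the work surface at z = 0. Lengths are in mm, angles in degrees, forces in N, time in s.
With the tool pointing down it reaches from about 350 to 900 mm from the base axis. Payload 19.9 kg.
Tool frame: the origin (TCP) lies midway between the tips of the shut fingers; the grasp point (between the pads) lies 19 mm behind it; z points along the fingers, y is the line along which they close (so a half turn about z gives the same grasp; the last joint's range is limited). The gripper opens to 94 mm and grips with 3 to 60 N. Pads are 16 mm wide; open, the fingers measure 119 mm over their backs; the gripper's body (75 mm by 177 mm) begins 78 mm behind the grasp point.
Start: joints at [-75.143, 23.915, -0.59, 92.452, 0.269, 63.638, -3.037], TCP at [185.167, 596.919, 205.425] pointing down, gripper open.
Joint ranges: [-161.28, 161.28], [-22.2, 115.67], [-73.04, 71.86], [3.21, 147.25], [-68.34, 248.33], [10.77, 114.83], [-161.83, 161.83]. Speed limits (degrees/s): [108.29, 108.29, 136.94, 136.94, 172.46, 172.46, 172.46].

## Interface

Orientations are given as [roll, pitch, yaw] about the fixed x, y, z axes, in that order (R = Rz(yaw) Ry(pitch) Rx(roll)).
In Python, from cell import r gives the robot as it stands.
- The arm moves only by the tool play_rows, never from a script. Its argument "targets" is text: rows parted by semicolons, each of 7 numbers parted by spaces: the turn, a rotation vector about the world's x, y, z in degrees, then the shift along the world's x, y, z in mm, then the finger opening in mm, from 0 to 94. In form: wx wy wz tx ty tz hand; .... A call has 1 to 8 rows; each row shifts and turns the commanded pose from where the row before left it; what a row does not reach is not made up. A row lasts 1/10 s, in which the tool goes at most 50 mm and 8.59 degrees, less where a joint would pass 70% of its speed; a pose out of reach is approached as far as the arm can. A call is refused whole if a number of a shift passes 50 or a number of a turn 8.59, either way. A call with a gripper value outside its range is refused whole. The fingers move at their own pace and stop on an object; "grip_force" is the grip in N (left out, the last holds). Time passes only in rows, so rows that do not move let the fingers close. It gives the time, the measured TCP pose, the force, the opening and the grip force at its end, in the units of the state.
- r.sense(): the state, without advancing time (a new reading comes with each control period).
- r.get_image(name): name is "scene" or "top" or "wrist"; returns a dict with "color" (480x640x3 uint8, red, green, blue), "fx", "fy", "cx", "cy" (pixels), "extrinsics" (4x4, takes a point from camera to world coordinates). Camera axes: x right, y up, looking along -z (the intrinsics and any distortion apply to the point x, -y, -z); pixel columns grow to the right and rows downward; lengths in mm; the calibration is good to about 2 mm. A picture is of the moment at which its call begins. There is no depth.
- r.hand_in(): hands the job in; it is judged then, once.
The state is a dict: "t": time; "joints": joint angles; "qd": joint speeds; "tau": joint torques, N m; "position": TCP position; "ee_rot": TCP orientation; "ft_force": force on the tool from outside, world axes, zero at the start; "wrist_torque": the same for the moment, N m; "opening": finger opening in mm; "grasp_force": force on a finger pad.
Only numpy, scipy, OpenCV 4.12 (cv2) and the standard library are available. Lean on these libraries where they do the work, as an engineer would, in place of code of your own. Each camera call takes 0.05 s, during which the arm holds its last target. There are 200 camera calls.

## Working session

There is one attempt and no reset: what is moved stays moved. The work goes in short steps, Python scripts to look and compute and a tool call to move; the robot and the scene stay as the last step left them, time stands still between calls to the robot, and variables do not carry over. Pictures are saved under pics/ and viewed, at most 10 in all, crops included, and the job is handed in when it is done.

Besides the shell and the picture viewer there is one more tool, called by a JSON object that holds its "fn" and its "kwargs". play_rows: Moves the arm, as the interface text tells. Its arguments: {"type":"object","properties":{"targets":{"type":"string"},"grip_force":{"type":"number"}},"required":["targets"]}

```bash
mkdir -p pics
python3 - <<'E'
from cell import r
import cv2,numpy as np
for n in ("scene","top"):
    d=r.get_image(n); cv2.imwrite(f"pics/{n}0.png",d["color"][:,:,::-1])
    print(n,d["fx"],d["fy"],d["cx"],d["cy"],[k for k in d]); print(np.round(d["extrinsics"],3).tolist())
s=r.sense(); print(s)
E
```

```text
scene 551.5435638982487 551.5435638982487 319.8270544088553 248.0096328510695 ['color', 'fx', 'fy', 'cx', 'cy', 'extrinsics']
[[-0.635, -0.644, 0.426, 1132.972], [0.772, -0.533, 0.345, 308.669], [0.005, 0.548, 0.836, 1097.624], [0.0, 0.0, 0.0, 1.0]]
top 457.1840844204192 457.1840844204192 319.23685614268106 235.98563964538624 ['color', 'fx', 'fy', 'cx', 'cy', 'extrinsics']
[[-0.006, 0.996, -0.085, 519.043], [-1.0, -0.005, 0.009, -120.991], [0.009, 0.085, 0.996, 1230.086], [0.0, 0.0, 0.0, 1.0]]
{'t': 0.1, 'joints': array([-75.14267116,  23.9443962 ,  -0.58743463,  92.48085326,
         0.26998921,  63.63831405,  -3.03696292]), 'qd': array([-0.03572324, -0.0458722 , -0.12945309, -0.09759436,  0.12122246,
       -0.04430604,  0.06425789]), 'tau': array([ 1.34875725e-03, -8.52591062e+01,  6.39884267e-01, -4.26703262e+01,
       -4.89274284e-02,  1.62842951e-02,  1.37818979e-04]), 'position': array([185.12820086, 596.60652823, 204.89947342]), 'ee_rot': array([-1.79938066e+02,  6.66611388e-03,  1.62762741e+02]), 'ft_force': array([ 0.94417574,  0.03155186, -1.13021463]), 'wrist_torque': array([-0.02903525, -0.0102471 ,  0.02786382]), 'grasp_force': 0.0, 'opening': 94.10642687601606}
```

View pics/top0.png

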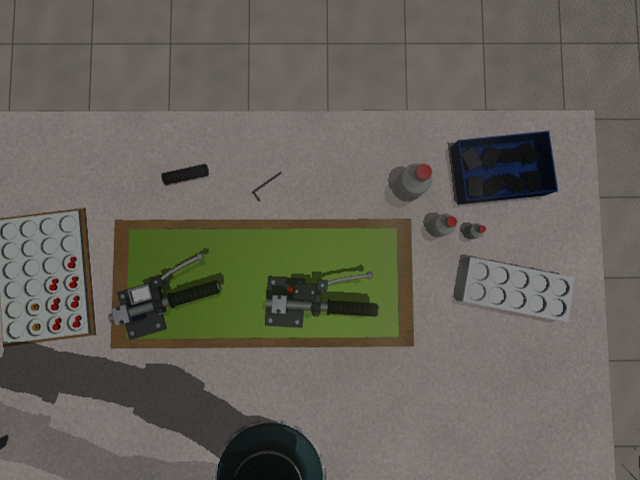

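View pics/scene0.png

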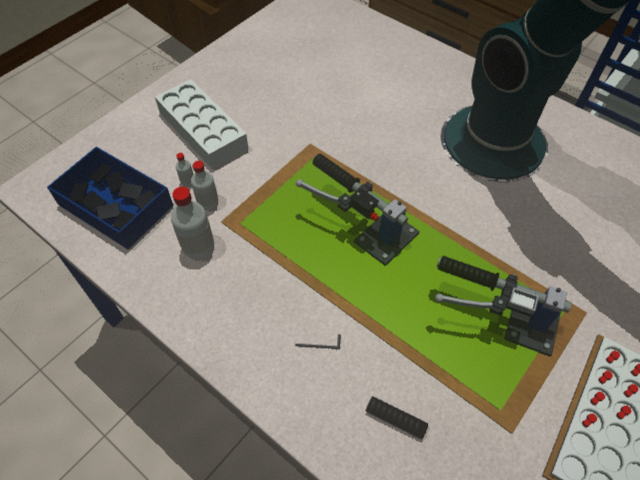

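Both views show the finished unit (red plug, black lid). In the top image it is the right one: ball near (369,275), grip end near (378,310). In the scene image its ball is near (300,183). The open unit is on the left in the top image. I'll measure on crops.

```bash
cat > h.py <<'E'
import numpy as np
def ray(d,u,v):
    E=np.array(d["extrinsics"]); w=E[:3,:3]@np.array([(u-d["cx"])/d["fx"],-(v-d["cy"])/d["fy"],-1]); return E[:3,3],w/np.linalg.norm(w)
def onz(d,u,v,z):
    o,w=ray(d,u,v); return o+w*(z-o[2])/w[2]
def tri(a,b):
    A=np.zeros((3,3));y=np.zeros(3)
    for o,w in (a,b):
        P=np.eye(3)-np.outer(w,w);A+=P;y+=P@o
    return np.linalg.solve(A,y)
def pix(d,p):
    E=np.array(d["extrinsics"]); q=E[:3,:3].T@(np.array(p)-E[:3,3]); return d["cx"]-d["fx"]*q[0]/q[2], d["cy"]+d["fy"]*q[1]/q[2]
E
python3 - <<'E'
from cell import r
import cv2,numpy as np
from h import *
t=cv2.imread("pics/top0.png")[255:335,255:390]; s=cv2.imread("pics/scene0.png")[140:270,285:425]
a=cv2.resize(t,None,fx=5.5,fy=5.5,interpolation=cv2.INTER_CUBIC); cv2.imwrite("pics/tc.png",a)
a=cv2.resize(s,None,fx=4.5,fy=4.5,interpolation=cv2.INTER_CUBIC); cv2.imwrite("pics/sc.png",a)
d=r.get_image("top")
for u,v in((369,275),(378,310),(265,305)): print(onz(d,u,v,105).round(1))
E
```

```text
[ 518.1 -253.1  105. ]
[ 432.9 -273.9  105. ]
[446.6   1.5 105. ]
```

View pics/tc.png

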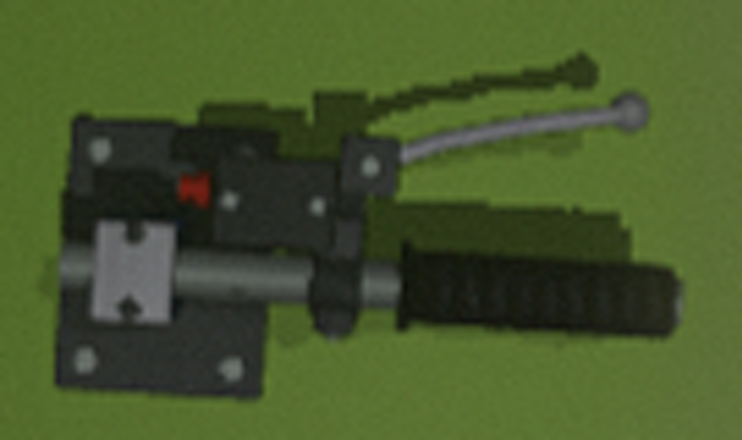

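View pics/sc.png

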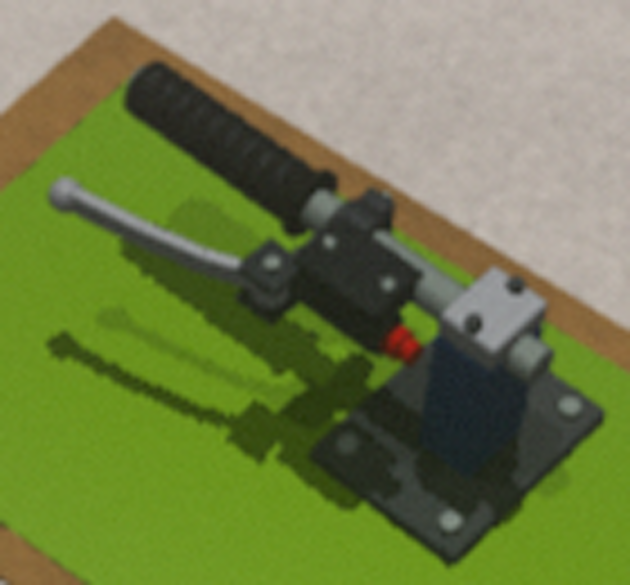

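The top crop shows the ball at (630,111), pivot screw at (371,166), grip end at (678,301) and bar end at (62,266). The scene crop shows the ball at (66,194). The lid and red plug are both visible, so this is the finished unit.

Run:
```python
from cell import r
import numpy as np
from h import *
T=r.get_image("top");S=r.get_image("scene")
tc=lambda u,v:(255+u/5.5-.4,255+v/5.5-.4); sc=lambda u,v:(285+u/4.5-.4,140+v/4.5-.4)
b=tri(ray(T,*tc(630,111)),ray(S,*sc(66,194))); print("ball tri",b.round(1))
p=tri(ray(T,*tc(371,166)),ray(S,*sc(271,261))); print("pivot screw tri",p.round(1))
B=onz(T,*tc(630,111),105);P=onz(T,*tc(371,166),p[2]);print("ballz",B.round(1),P.round(1),np.linalg.norm((B-P)[:2]))
g=onz(T,*tc(679,301),105);e=onz(T,*tc(62,266),105);print("bar",g.round(1),e.round(1),np.linalg.norm(g-e))
a=(e-g)/np.linalg.norm(e-g);print("yaw from bar",np.degrees(np.arctan2(-a[0],a[1])))
# lever direction in frame: ball-pivot = (31,-115)
d=(B-P);yaw=np.degrees(np.arctan2(d[1],d[0])-np.arctan2(-115,31));print("yaw lever",yaw)
for yw in (yaw,np.degrees(np.arctan2(-a[0],a[1]))):
    c,s=np.cos(np.radians(yw)),np.sin(np.radians(yw));R=np.array([[c,-s],[s,c]])
    for q,m in((B,(83,-103)),(P,(52,12)),(g,(0,-126))): print(yw, (q[:2]-R@m).round(1))
```

```text
ball tri [ 518.3 -252.9  106.6]
pivot screw tri [ 495.  -137.2  121.4]
ballz [ 518.6 -253.5  105. ] [ 495.2 -137.5  121.4] 118.32495722655851
bar [ 434.5 -274.   105. ] [451.5  -0.6 105. ] 273.9781666200049
yaw from bar -3.5680051863063045
yaw lever -3.6816927507963677
-3.6816927507963677 [ 442.4 -145.4]
-3.6816927507963677 [ 442.5 -146.2]
-3.6816927507963677 [ 442.6 -148.3]
-3.5680051863063045 [ 442.2 -145.5]
-3.5680051863063045 [ 442.5 -146.3]
-3.5680051863063045 [ 442.3 -148.3]
```

{"fn": "play_rows", "kwargs": {"targets": "0 0 -4.5 33 -33 3 0;0 0 -4.5 33 -33 3 0;0 0 -4.5 33 -33 3 0;0 0 -4.5 33 -33 3 0;0 0 -4.5 33 -33 3 0;0 0 -4.5 33 -33 0 0;0 0 -4.5 33 -33 0 0;0 0 -4.5 33 -33 0 0"}}

```text
t: 1.05
position: [450.2, 331.4, 220.6]
ee_rot: [180.0, -0.0, 126.6]
ft_force: [-0.1, 0.4, 0.0]
opening: 33.5
grasp_force: 0.0
```

{"fn": "play_rows", "kwargs": {"targets": "0 0 -3.5 15 -48 0 0;0 0 -3.5 15 -48 0 0;0 0 -3.5 15 -48 0 0;0 0 -3.5 15 -48 0 0;0 0 -3.5 15 -48 0 0;0 0 -3.5 15 -48 0 0;0 0 -3.5 15 -48 0 0;0 0 -3.5 10 -48 0 0"}}

```text
t: 1.85
position: [564.1, -51.0, 220.6]
ee_rot: [180.0, 0.0, 98.6]
ft_force: [0.1, 0.9, 0.1]
opening: 0.8
grasp_force: 0.0
```

{"fn": "play_rows", "kwargs": {"targets": "0 0 -2.5 1 -42 0 0;0 0 -2.5 1 -42 0 0;0 0 -2.5 1 -42 0 0;0 0 -2.5 2 -42 0 0;0 0 -2.2 1 -35 0 0;0 0 0 0 0 -30 0;0 0 0 0 0 -20 0;0 0 0 0 0 0 0"}}

```text
t: 2.65
position: [568.3, -251.6, 168.0]
ee_rot: [-179.8, -0.1, 86.6]
ft_force: [-0.3, -0.1, 0.5]
opening: 0.6
grasp_force: 0.0
```

Run:
```python
from cell import r
import cv2
print(r.sense()["position"],r.sense()["joints"])
d=r.get_image("scene")["color"][:,:,::-1][90:270,240:480]; w=r.get_image("top")["color"][:,:,::-1][220:355,230:410]
a=cv2.resize(d,(480,360)); w=cv2.resize(w,(300,225)); a=cv2.copyMakeBorder(a,0,0,0,300,0); a[:225,480:]=w
cv2.imwrite("pics/c1.png",a)
```

```text
[ 568.33016684 -251.63047037  167.95175559] [ -4.23056171  29.27277499  34.61729511  95.81612258 -18.4751104
  60.96459085  32.65226238]
```

View pics/c1.png

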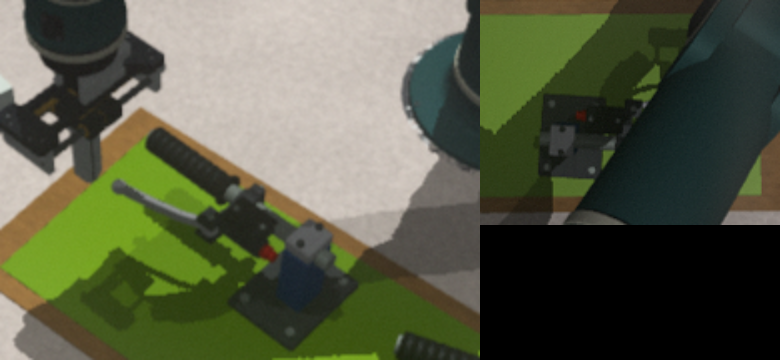

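The picture shows the closed fingers at about (88,165) in the composite, outboard of the ball at (120,186). The way down is clear.

{"fn": "play_rows", "kwargs": {"targets": "0 0 0 1 -2 -25 0;0 0 0 0 0 -25 0;0 0 0 0 0 -20 0;0 0 0 0 0 -10 0;0 0 0 0 0 0 0;0 0 0 -5 0 0 0;0 0 0 -5 0 0 0;0 0 0 0 0 0 0"}}

```text
t: 3.55
position: [560.2, -254.5, 91.5]
ee_rot: [179.9, 0.0, 86.5]
ft_force: [0.2, 0.5, 0.4]
opening: 0.7
grasp_force: 0.0
```

{"fn": "play_rows", "kwargs": {"targets": "0 0 0 -4 0 -2 0;0 0 0 -4 0 0 0;0 0 0 -3 0 0 0;0 0 0 -2 0 0 0;0 0 0 -2 0 0 0;0 0 0 -2 0 0 0;0 0 0 -2 0 0 0;0 0 0 0 0 0 0"}}

```text
t: 4.35
position: [541.3, -254.2, 88.4]
ee_rot: [-180.0, 0.0, 86.6]
ft_force: [0.5, -0.4, -0.4]
opening: 0.3
grasp_force: 0.0
```

{"fn": "play_rows", "kwargs": {"targets": "0 0 0 -2 0 0 0;0 0 0 -2 0 0 0;0 0 0 -2 0 0 0;0 0 0 -2 0 0 0;0 0 0 -2 0 0 0;0 0 0 0 0 0 0"}}

```text
t: 4.95
position: [531.8, -254.6, 88.8]
ee_rot: [179.9, 0.0, 86.6]
ft_force: [4.3, -3.2, -0.8]
opening: 0.4
grasp_force: 2.3
```

{"fn": "play_rows", "kwargs": {"targets": "0 0 0 -2 -1 0 0;0 0 0 -2 -1 0 0;0 0 0 -2 -0.5 0 0;0 0 0 -2 0 0 0;0 0 0 -2 0 0 0;0 0 0 0 0 0 0"}}

```text
t: 5.55
position: [521.4, -256.8, 88.5]
ee_rot: [180.0, 0.0, 86.6]
ft_force: [4.6, 0.0, 1.0]
opening: 0.6
grasp_force: 2.2
```

Run:
```python
from cell import r
import cv2
s=r.sense();print(s["position"],s["ft_force"],s["wrist_torque"])
d=r.get_image("scene")["color"][:,:,::-1][110:230,250:410]
cv2.imwrite("pics/c2.png",cv2.resize(d,(800,600),interpolation=cv2.INTER_CUBIC))
```

```text
[ 521.40438838 -256.78231733   88.52850332] [4.63513005 0.03681131 0.96434597] [-0.04580724 -0.98341401 -0.00757156]
```

View pics/c2.png

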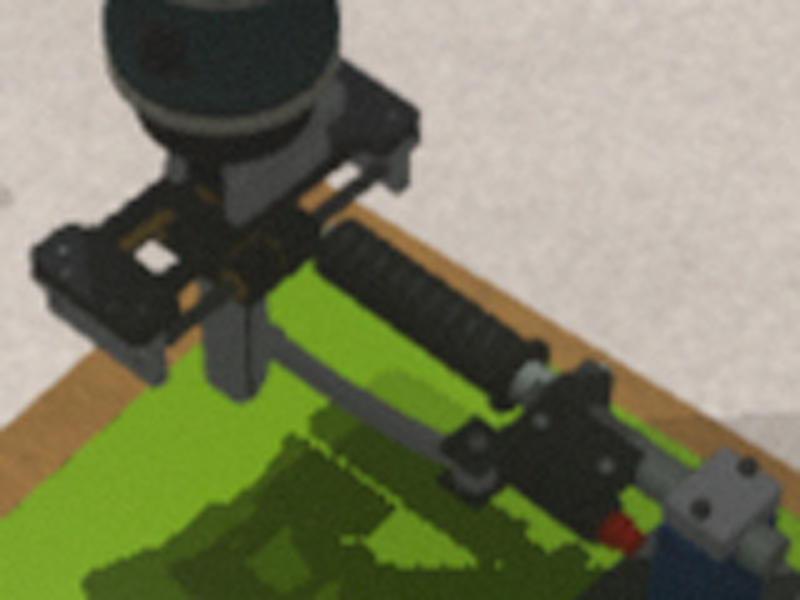

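The fingers at (235,350) are pushing the ball, the lever is moving in, and the gripper body is clear above the grip. I'll carry on.

{"fn": "play_rows", "kwargs": {"targets": "0 0 0 -2 0 0 0;0 0 0 -2 0 0 0;0 0 0 -2 0 0 0;0 0 0 -2 0 0 0;0 0 0 -2 0 0 0;0 0 0 0 0 0 0"}}

```text
t: 6.2
position: [511.6, -257.3, 88.6]
ee_rot: [180.0, 0.1, 86.5]
ft_force: [6.2, -3.2, 0.2]
opening: 0.4
grasp_force: 2.8
```

{"fn": "play_rows", "kwargs": {"targets": "0 0 0 -1.5 0 0 0;0 0 0 -1.5 0 0 0;0 0 0 -1 0 0 0;0 0 0 -1 0 0 0;0 0 0 0 0 0 0"}}

```text
t: 6.7
position: [506.7, -257.4, 88.6]
ee_rot: [180.0, 0.1, 86.5]
ft_force: [6.4, -3.0, -0.1]
opening: 0.7
grasp_force: 3.0
```

{"fn": "play_rows", "kwargs": {"targets": "0 0 0 -1 0 0 0;0 0 0 -0.5 0 0 0;0 0 0 0 0 0 0"}}

```text
t: 7.0
position: [505.3, -257.4, 88.6]
ee_rot: [180.0, 0.1, 86.5]
ft_force: [6.9, -3.9, -0.7]
opening: 0.5
grasp_force: 3.0
```

{"fn": "play_rows", "kwargs": {"targets": "0 0 0 -0.5 0.3 0 0;0 0 0 -0.5 0.3 0 0;0 0 0 0 0 0 0"}}

```text
t: 7.3
position: [504.3, -256.9, 88.6]
ee_rot: [180.0, 0.1, 86.5]
ft_force: [5.1, -5.1, 0.2]
opening: 0.8
grasp_force: 3.1
```

{"fn": "play_rows", "kwargs": {"targets": "0 0 0 -0.5 -0.5 0 0;0 0 0 -0.5 -0.5 0 0;0 0 0 0 0 0 0"}}

```text
t: 7.6
position: [503.5, -257.2, 88.6]
ee_rot: [180.0, 0.0, 86.6]
ft_force: [6.7, 0.4, -0.1]
opening: 0.9
grasp_force: 3.2
```

{"fn": "play_rows", "kwargs": {"targets": "0 0 0 -0.5 0 0 0;0 0 0 -0.5 0 0 0;0 0 0 0 0 0 0"}}

```text
t: 7.9
position: [503.4, -257.1, 88.8]
ee_rot: [179.9, 0.0, 86.6]
ft_force: [11.7, -0.3, -1.8]
opening: 0.7
grasp_force: 5.7
```

Solid now: the position has stopped and the force is rising.

{"fn": "play_rows", "kwargs": {"targets": "0 0 0 -0.5 0 0 0;0 0 0 -0.3 0 0 0;0 0 0 0 0 0 0"}}

```text
t: 8.2
position: [503.2, -257.1, 88.9]
ee_rot: [179.8, 0.1, 86.6]
ft_force: [15.5, -0.1, -4.6]
opening: 0.4
grasp_force: 7.7
```

{"fn": "play_rows", "kwargs": {"targets": "0 0 0 -0.4 0 0 0;0 0 0 0 0 0 0;0 0 0 0 0 0 0;0 0 0 0 0 0 0"}}

```text
t: 8.6
position: [503.2, -257.1, 88.9]
ee_rot: [179.8, 0.1, 86.6]
ft_force: [17.5, -1.1, -5.3]
opening: 0.3
grasp_force: 8.7
```

{"fn": "play_rows", "kwargs": {"targets": "0 0 0 0 0 0 0;0 0 0 0 0 0 0;0 0 0 0 0 0 0;0 0 0 0 0 0 0;0 0 0 0 0 0 0;0 0 0 0 0 0 0;0 0 0 0 0 0 0;0 0 0 0 0 0 0"}}

```text
t: 9.4
position: [503.2, -257.1, 88.9]
ee_rot: [179.8, 0.1, 86.6]
ft_force: [17.1, -2.1, -4.7]
opening: 0.7
grasp_force: 8.7
```

{"fn": "play_rows", "kwargs": {"targets": "0 0 0 0 0 0 0;0 0 0 0 0 0 0;0 0 0 0 0 0 0;0 0 0 0 0 0 0;0 0 0 0 0 0 0;0 0 0 0 0 0 0;0 0 0 0 0 0 0;0 0 0 0 0 0 0"}}

```text
t: 10.2
position: [503.2, -257.1, 89.0]
ee_rot: [179.8, 0.1, 86.6]
ft_force: [17.9, 0.2, -5.3]
opening: 0.4
grasp_force: 8.7
```

Held about 2.2 s at 17 N. Now the slow release at 30 mm/s.

{"fn": "play_rows", "kwargs": {"targets": "0 0 0 1 0 0 0;0 0 0 2 0 0 0;0 0 0 3 0 0 0;0 0 0 3 0 0 0;0 0 0 3 0 0 0;0 0 0 3 0 0 0;0 0 0 3 0 0 0;0 0 0 3 0 0 0"}}

```text
t: 11.0
position: [522.0, -256.8, 88.4]
ee_rot: [-180.0, -0.0, 86.6]
ft_force: [3.6, 3.3, 1.5]
opening: 0.2
grasp_force: 1.9
```

{"fn": "play_rows", "kwargs": {"targets": "0 0 0 3 0 0 0;0 0 0 3 0.5 0 0;0 0 0 3 0.5 0 0;0 0 0 2 0.5 0 0;0 0 0 2 0.5 0 0;0 0 0 2 0.5 0 0;0 0 0 2 0.5 0 0;0 0 0 2 0 0 0"}}

```text
t: 11.8
position: [540.6, -254.2, 88.4]
ee_rot: [-180.0, 0.0, 86.6]
ft_force: [-0.7, 0.1, -0.0]
opening: 0.4
grasp_force: 0.0
```

Contact is lost at the rest position. Now I'll back off and go up.

{"fn": "play_rows", "kwargs": {"targets": "0 0 0 5 0 0 0;0 0 0 10 0 0 0;0 0 0 15 0 0 0;0 0 0 0 0 30 0;0 0 0 0 0 40 0;0 0 0 0 0 40 0;0 0 0 0 0 20 0;0 0 0 0 0 0 0"}}

```text
t: 12.6
position: [572.5, -254.7, 221.5]
ee_rot: [179.8, 0.1, 86.6]
ft_force: [-0.0, -0.3, -0.9]
opening: 0.6
grasp_force: 0.0
```

Run:
```python
from cell import r
import cv2
from h import *
S=r.get_image("scene");print(r.sense()["position"],r.sense()["ft_force"])
a=cv2.imread("pics/scene0.png")[140:270,285:425];b=S["color"][:,:,::-1][140:270,285:425]
cv2.imwrite("pics/c3.png",cv2.resize(np.hstack([a,b]),None,fx=2.8,fy=2.8))
```

```text
[ 571.76112876 -254.21226589  219.50454949] [ 0.01461097  0.16022074 -1.01809558]
```

View pics/c3.png

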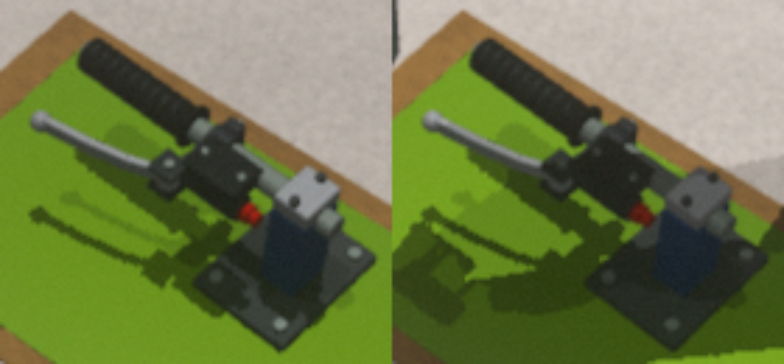

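The before and after crops match: the ball is at (41,120) on the left and (433,120) on the right, less the 392-pixel offset. The lever is back at rest and the robot is touching nothing.

```bash
python3 -c "
from cell import r
print(r.hand_in())"
```

```text
the job is handed in; nothing more can be done
None
```

I pressed the finished unit's brake lever to its solid stop, held it there at about 17 N for just over two seconds, let it back out slowly to rest, and handed the job in.

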